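Shut the bench tool chest: drawers home, lid down

TASK

Shut the small grey tool chest: with the fingertips push both open drawers fully home, and only then push the raised lid over from behind until it lies fully down. Push steadily, without slamming: do not grip or pull any part of the chest, pick nothing up, and leave the things in its tray and beside it where they are.

Things in the scene. Friction and masses are not known exactly. Their poses are not given: they have to be found in the camera images.
- chest: Low grey sheet-metal tool chest, fixed to the bench: 160 deep (x) x 250 wide (y) x 85 mm high without its lid. Origin: centre of the underside, on the bench top. Its own -x is the front, out of which the drawers slide; +x the back, where the lid is hinged; +z up. It stands roughly side-on to the robot (front towards the robot's right). Two drawers side by side take up the lower 62 mm; above them is an open tray, 20 mm deep, floor 65 mm above the bench.
- drawer_a (a joint): How far the drawer in the chest's +y half is out, m: 0 fully home, grows as it comes out towards the chest's -x; starts 0.03 to 0.085, stop at 0.12. Friction about 2 N, no spring: it stays where it is left.
- drawer_b (a joint): The same for the drawer in the chest's -y half.
- drawer_a_lip (a point): Middle of the foremost edge of drawer_a's pull, moving with the drawer; 47.5 mm above the bench and, when home, 100 mm in front (-x) of the chest's origin, 61.5 mm to its +y. The pull is an aluminium lip 100 mm long (y), 5 mm thick, standing 14 mm proud of the drawer's front plate, which is 114 mm wide and reaches from 8 to 62 mm above the bench. The chest's front wall behind it stands 20 mm behind the lip when home and reaches 85 mm high. Axes as the chest's.
- drawer_b_lip (a point): The same for drawer_b, 61.5 mm to the chest's -y.
- lid (a joint): Lid angle, rad: 0 fully down (level), 1.57 upright, more leans back; starts 1.5 to 1.85, stop at 1.95. Stiff hinge (about 0.4 N m of friction): the lid stays at any angle and does not fall by itself.
- lid_hinge (a point): Middle of the lid's hinge line, at the chest's top back edge (80 mm to +x of its origin, 86 mm above the bench), fixed to the chest; the hinge line runs along the chest's y. Axes as the chest's.
- lid_push (a point): A point on the middle of the lid's outer face, turning with the lid: 125 mm from the hinge line towards the free edge, 47 mm short of that edge. Its z points out of the outer face (to the back when the lid is upright, up when down); its -x points to the free edge. The lid is a 3 mm sheet, 172 mm from hinge to free edge, 262 mm wide along the hinge; at the free edge a 28 mm flange, turned to the inner side, hangs in front of the drawers when the lid is down.
- key: Small red spoke key, 24x36x12 mm, loose in the tray; leave it. Origin under its centre.
- bit: Small red bit holder, 45x11x10 mm, loose in the tray; leave it. Origin under its centre.
- jar: Clear empty jar, 69 mm wide, 82 mm high, beside the chest's back corner; leave it. Origin under its centre.
- tin: Flat green tin, 52x90x23 mm, off the chest's front corner; leave it. Origin under its centre.
- bottle: Slim bottle, 46 mm wide, 153 mm high, standing beside the chest's -y end; leave it. Origin under its centre.

How it is judged (in metres and radians):
On the way, in this order (a step that is already met when the one before it is completed fails the run):
1. both drawers are pushed fully home while the lid is still up (value of joint each of drawer_a, drawer_b below 0.004 m and value of joint lid above 1 rad), for 0.2 s.
2. the lid is pushed fully down (value of joint lid below 0.04 rad), for 0.2 s.
At the end, for the whole second after the job is handed in: Both drawers within 4 mm of fully home and the lid within 0.04 rad of fully down, all at rest (value of joint each of drawer_a, drawer_b below 0.004 m and value of joint lid below 0.04 rad and velocity of joint each of drawer_a, drawer_b below 0.02 m/s and velocity of joint lid below 0.02 rad/s); the robot touches nothing.
It fails at once if the lid is brought down (below 1 rad) while a drawer is still more than 8 mm out (value of joint lid below 1 rad and value of joint any of drawer_a, drawer_b above 0.008 m).
It fails at once if a drawer is pulled farther out (beyond 100 mm) instead of pushed in (value of joint any of drawer_a, drawer_b above 0.1 m).
It fails at once if the lid or a drawer's pull is pinched between the fingers ((z of the grasp point in the frame of lid_push between -0.015 and 0.003 m and x of the grasp point in the frame of lid_push between -0.052 and 0.12 m and y of the grasp point in the frame of lid_push between -0.13 and 0.13 m) or ((x of the grasp point in the frame of drawer_a_lip between 0.001 and 0.018 m and y of the grasp point in the frame of drawer_a_lip between -0.055 and 0.055 m and z of the grasp point in the frame of drawer_a_lip between -0.02 and 0.012 m) or (x of the grasp point in the frame of drawer_b_lip between 0.001 and 0.018 m and y of the grasp point in the frame of drawer_b_lip between -0.055 and 0.055 m and z of the grasp point in the frame of drawer_b_lip between -0.02 and 0.012 m))).
It fails at once if a drawer (over 0.4 m/s) or the lid (over 2.5 rad/s) is slammed (velocity of joint lid below -2.5 rad/s or velocity of joint any of drawer_a, drawer_b below -0.4 m/s).
It fails at once if a thing in the tray is shifted by more than 30 mm or lifted, or the jar, tin or bottle is shifted by more than 20 mm, lifted or tipped (distance of any of key, bit from where it was at the start of the episode above 0.03 m or height (world z) of any of key, bit above 0.085 m or distance of any of jar, tin, bottle from where it was at the start of the episode above 0.02 m or height (world z) of any of jar, tin, bottle above 0.015 m or angle between any of jar, tin, bottle's own z axis and vertical above 0.35 rad).
It also fails if it takes over 64 s, if anything falls off the work surface, if the arm or the gripper's body presses on something with over 40 N, if the wrist force passes 120 N, or if a joint passes its speed limit or range.

ROBOT

A 6-joint arm with a two-finger parallel gripper is mounted at the origin on a cart in front of the work surface, level with it; the furniture and walls round the work are solid. World frame = base frame: x ahead of the robot, y to its left, z up, the work surface at z = 0. Lengths are in mm, angles in rad, forces in N, time in s.
With the tool pointing down it reaches from about 275 to 750 mm from the base axis. Payload 10.2 kg.
Tool frame: the origin (TCP) lies midway between the tips of the shut fingers; the grasp point (between the pads) lies 19 mm behind it; z points along the fingers, y is the direction in which the jaws open and shut (so a half turn about z gives the same grasp; the last joint's range is limited). The gripper opens to 85 mm and grips with 20 to 120 N. Pads are 22 mm wide; open, the fingers measure 114 mm over their backs; the gripper's body (76 mm by 85 mm) begins 54 mm behind the grasp point. The pads swing forward as they close: fully open they stand 13 mm farther back than shut.
Start: joints at [0.899, 0.313, 1.498, -0, 1.331, -0.223], TCP at [227.802, 473.009, 231.294] pointing down, gripper open.
Joint ranges: [-2.94, 2.94], [-0.97, 2.17], [0.19, 2.56], [-1.23, 4.37], [0.02, 3.11], [-2.88, 2.88]. Speed limits (rad/s): [2.39, 2.39, 3.01, 3.14, 3.14, 3.14].

INTERFACE

Orientations are given as a unit quaternion [w, x, y, z].
In Python, from rig import sense, capture, finish_job, search_frame, trace gives the robot as it stands.
- The arm moves only by the tool arm_command, never from a script. Its argument "steps" is one flat list of numbers, 5 for each row, row after row: the shift along the world's x, y, z in units of 50 mm (1.0 is 50 mm), then the turn about the world's z in units of 5 degrees (1.0 is 5 degrees), then the opening in per cent of the stroke, from 0 (shut) to 100 (fully open). In form: [dx, dy, dz, twist, fingers, dx, dy, dz, twist, fingers, ...]. A call has 1 to 5 rows; each row shifts and turns the commanded pose from where the row before left it; what a row does not reach is not made up. A row lasts 1/8 s, in which the tool goes at most 62.5 mm and 10.7 degrees, less where a joint would pass 70% of its speed; a pose out of reach is approached as far as the arm can. A call is refused whole if a number of a shift passes 1 or a number of a turn 1, either way. A call with a gripper value outside its range is refused whole. The fingers move at their own pace and stop on an object; "grip_force" is the grip in N (left out, the last holds). Time passes only in rows, so rows that do not move let the fingers close. It gives the time, the measured TCP pose, the force and the opening at its end, in the units of the state.
- sense(): the state, without advancing time (a new reading comes with each control period).
- capture(name): name is "side" or "top"; returns a dict with "frame" (480x640x3 uint8, blue, green, red), "fov_y" (degrees; the focal length in pixels is half the picture's height over the tangent of half this angle, whatever the lens; pixels are square), "cx", "cy" (the principal point, pixels), "extrinsics" (4x4, takes a point from world to camera coordinates). Camera axes: x right, y down, z forward; pixel columns grow to the right and rows downward; lengths in mm; the calibration is good to about 2 mm. A picture is of the moment at which its call begins. There is no depth.
- finish_job(): hands the job in, once; it reports no verdict.
Trained networks look in a picture, given as the dict that the camera call returned (one of the last four; its "shot" number tells which), for a name from the list of things; names that differ only in an ending like _2 or _b are one class to them, and where a whole thing is asked for, a point or a joint stands for the part that bears it (a point fixed in the world has none). Each returns a list of dicts, best first, with "score" (0 to 1); they miss things now and then, are a little off and sometimes report something else, mostly with a low value. They report only what shows in the picture. A call takes as long as a camera call.
- search_frame(picture, target): "point" ([x, y, z] in mm, in world coordinates, good to about 4 mm: the middle of the surface that is visible of it).
- trace(picture, target): "mask" (480x640 bool, what is visible of it).
The state is a dict: "time_s": time; "joints": joint angles; "dq": joint speeds; "tau": joint torques, N m; "eef_pos": TCP position; "ee_rot": TCP orientation; "force": force on the tool from outside, world axes, zero at the start; "wrist_torque": the same for the moment, N m; "grip_width": opening from 0.0 (shut) to 1.0 (fully open).
Only numpy, scipy, OpenCV 4.12 (cv2) and the standard library are available. Lean on these libraries where they do the work, as an engineer would, in place of code of your own. Each camera call takes 0.05 s, during which the arm holds its last target. There are 200 camera calls.

## Working session

There is one attempt and no reset: what is moved stays moved. The work goes in short steps, Python scripts to look and compute and a tool call to move; the robot and the scene stay as the last step left them, time stands still between calls to the robot, and variables do not carry over. Pictures are saved under pics/ and viewed, on a budget of 10 in all, crops included, one or two more only if the job needs it, and the job is handed in when it is done.

Besides the shell and the picture viewer there is one more tool, called after ">>>" as name(argument=value, ...), one argument or row to a line, values as JSON. arm_command: Moves the arm, as the interface text tells. Its arguments: {"type":"object","properties":{"steps":{"type":"array"},"grip_force":{"type":"number"}},"required":["steps"]}

```bash
mkdir -p pics; python3 - <<'E'
from rig import *
import cv2,numpy as np
s=sense();print(s)
for n in("side","top"):
    p=capture(n);cv2.imwrite(f"pics/{n}0.png",p["frame"]);print(n,p["fov_y"],p["cx"],p["cy"],p["shot"]);print(np.round(p["extrinsics"],4).tolist())
    for t in("chest","drawer_a","drawer_a_lip","lid","lid_push","jar","tin","bottle","key","bit"):
        try:
            for d in search_frame(p,t)[:3]:print(t,np.round(d["point"],0),round(d["score"],2))
        except Exception as e:print(t,e)
E
```

```text
{'time_s': 0.0, 'joints': array([ 8.98575027e-01,  3.13469009e-01,  1.49842611e+00,  2.64704502e-05,
        1.33100108e+00, -2.23372354e-01]), 'dq': array([-0.00025708,  0.00146475, -0.00099354, -0.00213782, -0.001299  ,
       -0.00111468]), 'tau': array([ 6.40170420e-04, -4.12262571e+01, -2.59749752e+01, -1.27526141e-04,
        4.01807134e-03,  3.67183088e-05]), 'eef_pos': array([227.64408526, 472.79973727, 230.72948208]), 'ee_rot': array([-2.93791647e-04,  2.22548330e-01,  9.74921441e-01, -5.81943498e-04]), 'force': array([-0.13247117,  0.43951031, -0.48614786]), 'wrist_torque': array([ 0.03331179, -0.00014694, -0.0399436 ]), 'grip_width': 0.9978937528274148}
side 45.6347818306617 315.9092649992096 240.9882311804673 1
[[0.961, -0.2766, -0.0091, -603.216], [-0.1625, -0.5373, -0.8276, 163.1676], [0.224, 0.7968, -0.5613, 836.585], [0.0, 0.0, 0.0, 1.0]]
chest [494. -24.  68.] 0.92
drawer_a [ 502. -182.   24.] 0.77
drawer_a [ 618. -131.   25.] 0.62
drawer_a_lip [ 500. -178.   25.] 0.71
drawer_a_lip [497. -21.  70.] 0.24
lid [456.  41. 174.] 0.75
lid_push [456.  40. 178.] 0.97
jar [458.  40. 171.] 0.63
jar [621. 182.  58.] 0.37
tin [ 743. -105.   22.] 0.59
bottle [685.   4.  94.] 0.86
bottle [494. -20.  68.] 0.25
key [476. -89.  79.] 0.87
bit [548.   3.  78.] 0.57
top 53.08461784801436 323.37203925707195 240.4824280026219 2
[[-0.0438, -0.999, -0.0065, 45.1157], [-0.9758, 0.0442, -0.2144, 631.0013], [0.2144, -0.0031, -0.9767, 813.3529], [0.0, 0.0, 0.0, 1.0]]
chest [509. -51.  67.] 0.57
drawer_a [ 514. -201.   23.] 0.86
drawer_a [590. 195.  30.] 0.6
drawer_a_lip [ 508. -198.   20.] 0.59
lid [459.  43. 254.] 0.97
lid_push [459.  42. 250.] 0.72
jar [592. 196.  29.] 0.74
jar [ 511. -203.   22.] 0.73
tin [ 747. -100.   20.] 0.73
tin [ 515. -204.   23.] 0.73
tin [594. 194.  29.] 0.32
bottle [682.  21. 140.] 0.84
key [477. -85.  72.] 0.67
bit [549.   6.  80.] 0.67
```

View pics/side0.png

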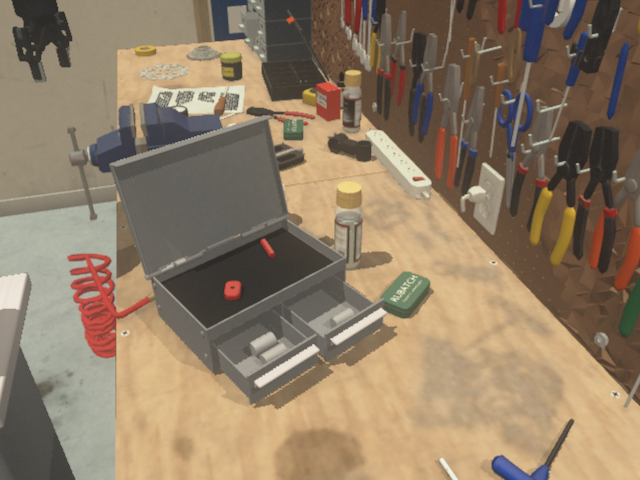

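View pics/top0.png

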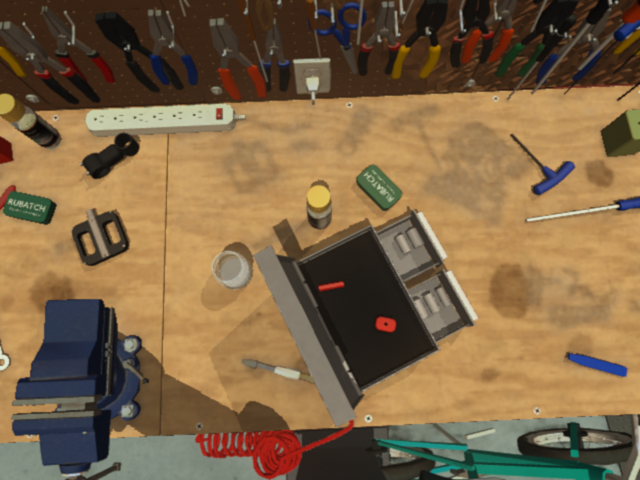

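The top view has the drawers facing right (−y) with lips at about (432,240) and (460,298), and the lid's free edge running from (262,255) to (345,420). The jar is at (231,268), the bottle at (319,205) and the tin at (379,187). I'll zoom in for corners.

```bash
python3 - <<'E'
import cv2
a=cv2.imread("pics/top0.png")[195:425,240:490];cv2.imwrite("pics/topz.png",cv2.resize(a,None,fx=2.6,fy=2.6,interpolation=cv2.INTER_CUBIC))
a=cv2.imread("pics/side0.png")[110:410,105:395];cv2.imwrite("pics/sidez.png",cv2.resize(a,None,fx=2,fy=2,interpolation=cv2.INTER_CUBIC))
E
```

```text
(no output)
```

View pics/topz.png

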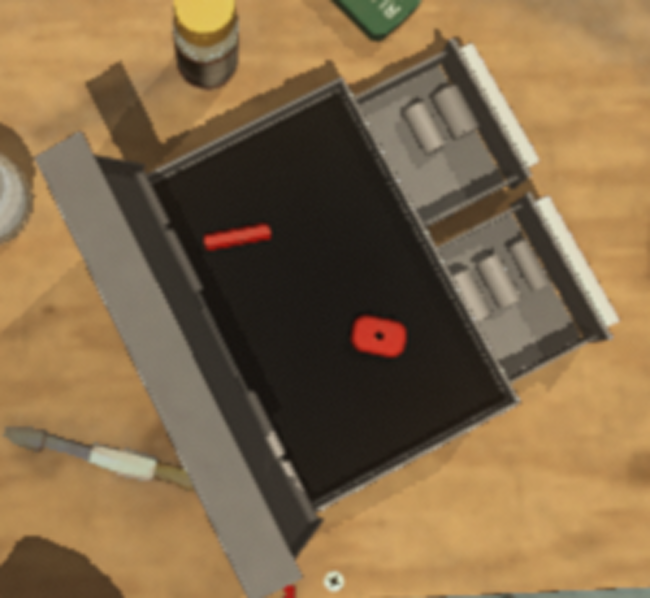

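View pics/sidez.png

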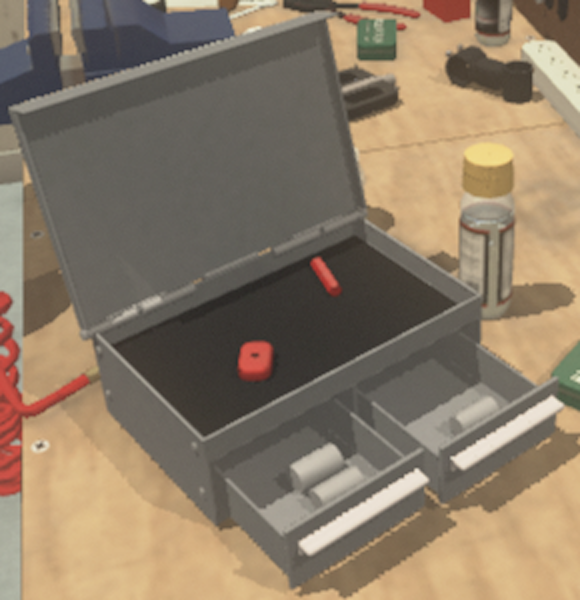

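```bash
cat > fit.py <<'E'
import numpy as np
from scipy.optimize import least_squares
T=dict(f=240/np.tan(np.radians(53.08461784801436/2)),c=(323.372,240.482),E=np.array([[-0.0438,-0.999,-0.0065,45.1157],[-0.9758,0.0442,-0.2144,631.0013],[0.2144,-0.0031,-0.9767,813.3529]]))
S=dict(f=240/np.tan(np.radians(45.6347818306617/2)),c=(315.909,240.988),E=np.array([[0.961,-0.2766,-0.0091,-603.216],[-0.1625,-0.5373,-0.8276,163.1676],[0.224,0.7968,-0.5613,836.585]]))
def proj(C,X):
    q=C["E"]@np.append(X,1);return C["f"]*q[:2]/q[2]+C["c"]
def world(p,X):
    c,s=np.cos(p[2]),np.sin(p[2]);return np.array([p[0]+c*X[0]-s*X[1],p[1]+s*X[0]+c*X[1],X[2]])
def lid(th,r,n,y):return np.array([80-r*np.cos(th)+n*np.sin(th),y,86+r*np.sin(th)+n*np.cos(th)])
tz=lambda u,v:(u/2.6+240,v/2.6+195)
sz=lambda u,v:(u/2+105,v/2+110)
obs=[]
for C,z,rows in((T,tz,[('c',-80,-125,85,340,82),('c',-80,125,85,515,400),('b',-111.5,475,43),('b',-11.5,537,161),('a',11.5,550,198),('a',111.5,617,321),('l',172,2,-131,38,158),('l',172,2,131,250,597),('l',172,-26,-131,83,132),('l',172,-26,131,299,575)]),
 (S,sz,[('c',-80,125,85,207,437),('c',-80,-125,85,480,297),('a',111.5,303,547),('a',11.5,428,477),('b',-11.5,455,464),('b',-111.5,562,403),('l',172,-26,131,13,112),('l',172,-26,-131,330,13)])):
    for r in rows:obs.append((C,r,np.array(z(*r[-2:]))))
def model(p,r):
    if r[0]=='c':X=np.array(r[1:4],float)
    elif r[0] in'ab':X=np.array([-100-p[3+'ab'.index(r[0])],r[1],49])
    else:X=lid(p[5],*r[1:4])
    return world(p,X)
if __name__=="__main__":
    res=lambda p:np.concatenate([proj(C,model(p,r))-o for C,r,o in obs])
    s=least_squares(res,[540,-50,2.05,60,60,1.7],x_scale=[10,10,.1,10,10,.1],loss="soft_l1")
    p=s.x;print(p.round(3).tolist());print(res(p).reshape(-1,2).round(1).tolist());np.save("p.npy",p)
    for n,X in(("lipA",(-100-p[3],61.5,47.5)),("lipB",(-100-p[4],-61.5,47.5)),("lipA0",(-100,61.5,47.5)),("lipB0",(-100,-61.5,47.5)),("hinge",(80,0,86)),("push",lid(p[5],125,2,0)),("lidtop",lid(p[5],172,2,0)),("lidtop-a",lid(p[5],172,2,131)),("lidtop-b",lid(p[5],172,2,-131))):print(n,world(p,np.array(X,float)).round(0))
    print("back dir",np.cos(p[2]),np.sin(p[2]))
E
python3 fit.py
```

```text
[508.022, -48.917, 1.995, 75.312, 82.36, 1.821]
[[0.1, -2.3], [1.5, 1.7], [-2.6, -0.1], [-0.0, 0.7], [-2.1, -0.9], [-0.1, 0.7], [-1.0, -1.3], [0.8, 2.4], [-1.8, -0.7], [0.3, 1.9], [-3.9, 1.5], [-0.0, -1.8], [0.8, 2.7], [-0.9, 0.2], [1.8, 1.5], [-0.4, -0.0], [3.7, -0.5], [3.2, -0.8]]
lipA [ 524. -234.   48.]
lipB [ 639. -190.   48.]
lipA0 [ 493. -165.   48.]
lipB0 [ 605. -115.   48.]
hinge [475.  24.  86.]
push [462.  54. 207.]
lidtop [457.  65. 252.]
lidtop-a [337.  11. 252.]
lidtop-b [576. 119. 252.]
back dir -0.41183541102328297 0.9112582478240093
```

>>> arm_command(
  steps=[0,0,0.9,0,0,0,0,0.9,0,0,0.35,-0.83,0,-1,0,0.35,-0.83,0,-1,0,0.35,-0.83,0,-1,0],
  grip_force=30,
)

```text
time_s: 1.72
eef_pos: [280.6, 347.2, 321.4]
ee_rot: [0.0, 0.349, 0.937, 0.0]
force: [0.1, -0.5, 0.3]
grip_width: 0.0
```

>>> arm_command(
  steps=[0.35,-0.83,0,-1,0,0.35,-0.83,0,-1,0,0.35,-0.83,0,-1,0,0.35,-0.83,0,-1,0,0.35,-0.83,0,-1,0],
)

```text
time_s: 2.35
eef_pos: [368.1, 139.6, 321.5]
ee_rot: [0.0, 0.544, 0.839, 0.0]
force: [0.4, 0.5, -0.3]
grip_width: -0.002
```

>>> arm_command(
  steps=[0.35,-0.83,0,0,0,0.35,-0.83,0,0,0,0.35,-0.83,0,0,0,0.35,-0.83,0,0,0,0.35,-0.83,0,0,0],
)

```text
time_s: 2.98
eef_pos: [455.7, -68.0, 321.4]
ee_rot: [0.0, 0.543, 0.84, 0.0]
force: [-0.6, 0.0, -0.0]
grip_width: -0.002
```

>>> arm_command(
  steps=[0.35,-0.83,0,0,0,0.35,-0.83,0,0,0,0.35,-0.83,0,0,0,0.35,-0.83,0,0,0,0.35,-0.83,0,0,0],
)

```text
time_s: 3.6
eef_pos: [543.2, -275.4, 321.3]
ee_rot: [0.0, 0.543, 0.84, 0.0]
force: [0.3, 0.9, -0.1]
grip_width: 0.004
```

>>> arm_command(
  steps=[0,0,-1,0,0,0,0,-1,0,0,0,0,-1,0,0,0,0,-1,0,0,0,0,-1,0,0],
)

```text
time_s: 4.22
eef_pos: [542.7, -273.9, 69.8]
ee_rot: [0.0, 0.543, 0.84, -0.0]
force: [1.3, -0.0, 0.1]
grip_width: -0.003
```

```bash
python3 - <<'E'
from rig import *
import cv2,numpy as np
a=capture("top")["frame"][180:430,240:520];b=capture("side")["frame"][170:420,180:460]
cv2.imwrite("pics/chk1.png",cv2.resize(np.hstack([a,b]),(800,357)))
E
```

```text
(no output)
```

View pics/chk1.png

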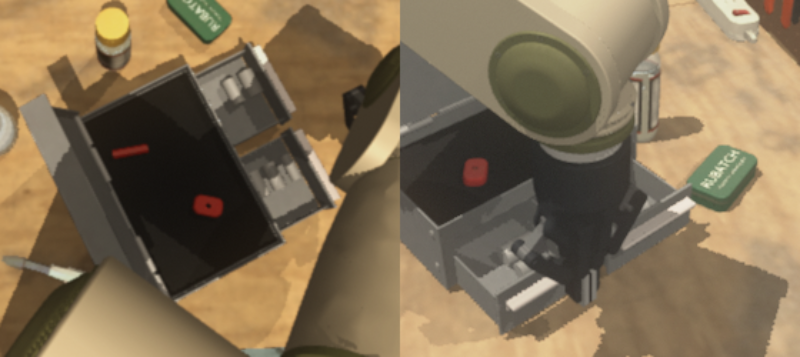

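The fingers stand just in front of drawer A's lip, at about (585,290) in the right half, with clearance. Now I lower and push.

>>> arm_command(
  steps=[0,0,-0.4,0,0,0,0,-0.4,0,0,-0.1,0.22,0,0,0,-0.1,0.22,0,0,0,-0.1,0.22,0,0,0],
)

```text
time_s: 4.95
eef_pos: [528.2, -240.7, 32.9]
ee_rot: [0.002, 0.542, 0.84, -0.0]
force: [1.1, -1.1, 2.1]
grip_width: 0.001
```

>>> arm_command(
  steps=[-0.1,0.22,0,0,0,-0.1,0.22,0,0,0,-0.1,0.22,0,0,0,-0.1,0.22,0,0,0],
)

```text
time_s: 5.45
eef_pos: [507.5, -196.3, 31.4]
ee_rot: [0.0, 0.543, 0.84, 0.0]
force: [1.9, -1.9, 2.2]
grip_width: 0.001
```

>>> arm_command(
  steps=[-0.05,0.11,0,0,0,-0.05,0.11,0,0,0,-0.04,0.09,0,0,0],
)

```text
time_s: 5.82
eef_pos: [500.7, -181.3, 31.2]
ee_rot: [-0.0, 0.543, 0.84, -0.0]
force: [1.0, -1.4, -0.4]
grip_width: -0.002
```

>>> arm_command(
  steps=[-0.02,0.05,0,0,0,-0.02,0.05,0,0,0],
)

```text
time_s: 6.08
eef_pos: [498.7, -176.7, 31.3]
ee_rot: [0.0, 0.543, 0.84, -0.0]
force: [2.5, -12.5, -0.4]
grip_width: 0.0
```

>>> arm_command(
  steps=[-0.02,0.04,0,0,0,0,0,0,0,0],
)

```text
time_s: 6.32
eef_pos: [498.8, -176.7, 31.5]
ee_rot: [0.003, 0.543, 0.84, -0.001]
force: [3.3, -13.5, -7.1]
grip_width: 0.001
```

>>> arm_command(
  steps=[0.2,-0.46,0,0,0,0.2,-0.46,0,0,0,0.2,-0.46,0,0,0,0.2,-0.46,0,0,0,0.2,-0.46,0,0,0],
)

```text
time_s: 6.95
eef_pos: [547.7, -289.7, 30.8]
ee_rot: [-0.001, 0.543, 0.84, 0.0]
force: [-0.3, 0.8, 0.4]
grip_width: 0.001
```

>>> arm_command(
  steps=[0.56,0.25,0,0,0,0.56,0.25,0,0,0,0.56,0.25,0,0,0,0.56,0.25,0,0,0,0,0,0,0,0],
)

```text
time_s: 7.58
eef_pos: [660.6, -237.8, 30.4]
ee_rot: [-0.001, 0.542, 0.841, 0.0]
force: [-0.5, 0.3, -0.5]
grip_width: 0.004
```

>>> arm_command(
  steps=[-0.1,0.22,0,0,0,-0.1,0.22,0,0,0,-0.1,0.22,0,0,0,-0.1,0.22,0,0,0,-0.1,0.22,0,0,0],
)

```text
time_s: 8.2
eef_pos: [634.4, -184.2, 31.6]
ee_rot: [0.0, 0.543, 0.84, -0.0]
force: [-0.1, -3.4, 0.9]
grip_width: -0.001
```

>>> arm_command(
  steps=[-0.1,0.22,0,0,0,-0.1,0.22,0,0,0,-0.1,0.22,0,0,0,-0.1,0.22,0,0,0,-0.02,0.05,0,0,0],
)

```text
time_s: 8.82
eef_pos: [613.5, -137.1, 31.3]
ee_rot: [-0.0, 0.542, 0.84, 0.0]
force: [-0.2, -2.0, -0.1]
grip_width: -0.006
```

>>> arm_command(
  steps=[-0.02,0.05,0,0,0,-0.02,0.05,0,0,0,-0.02,0.05,0,0,0],
)

```text
time_s: 9.2
eef_pos: [610.7, -130.5, 31.2]
ee_rot: [-0.0, 0.543, 0.84, -0.0]
force: [-0.4, -2.7, 0.8]
grip_width: -0.001
```

>>> arm_command(
  steps=[-0.02,0.05,0,0,0,-0.02,0.05,0,0,0],
)

```text
time_s: 9.45
eef_pos: [609.2, -126.6, 31.4]
ee_rot: [0.001, 0.542, 0.84, -0.001]
force: [1.9, -14.9, -5.7]
grip_width: 0.002
```

>>> arm_command(
  steps=[-0.02,0.05,0,0,0,0,0,0,0,0],
)

```text
time_s: 9.7
eef_pos: [609.2, -126.6, 31.5]
ee_rot: [0.004, 0.543, 0.84, -0.001]
force: [6.8, -19.9, -8.6]
grip_width: -0.001
```

Both drawers have stopped hard, and the two stop positions lie on a line at 24.4°, which agrees with the chest's yaw. Retreating and taking a check picture.

>>> arm_command(
  steps=[0.2,-0.44,0,0,0,0.2,-0.44,0,0,0,0,0,1,0,0,0,0,1,0,0,0,0,1,0,0],
)

```text
time_s: 10.32
eef_pos: [627.6, -166.3, 182.7]
ee_rot: [-0.0, 0.542, 0.84, 0.0]
force: [0.5, -0.1, 0.9]
grip_width: 0.002
```

>>> arm_command(
  steps=[0,0,1,0,0,0,0,1,0,0,0,0,1,0,0,-0.47,0.66,0,0,0,-0.47,0.66,0,0,0],
)

```text
time_s: 10.95
eef_pos: [580.2, -99.8, 331.2]
ee_rot: [-0.0, 0.543, 0.84, 0.0]
force: [0.3, 0.9, -0.7]
grip_width: -0.002
```

>>> arm_command(
  steps=[-0.47,0.66,0,0,0,-0.47,0.66,0,0,0,-0.47,0.66,0,0,0,-0.47,0.66,0,0,0,-0.47,0.66,0,0,0],
)

```text
time_s: 11.58
eef_pos: [462.2, 65.5, 331.2]
ee_rot: [-0.0, 0.542, 0.84, 0.0]
force: [0.3, 0.4, -0.3]
grip_width: 0.003
```

>>> arm_command(
  steps=[-0.45,0.66,0,0,0,0,0,0,0,0],
)

```text
time_s: 11.82
eef_pos: [439.6, 99.0, 331.7]
ee_rot: [-0.0, 0.541, 0.841, 0.001]
force: [0.2, -0.0, 0.8]
grip_width: 0.001
```

```bash
python3 - <<'E'
from rig import *
import cv2,numpy as np
a=capture("top")["frame"][120:440,200:520];b=capture("side")["frame"][80:400,80:400]
cv2.imwrite("pics/chk2.png",cv2.resize(np.hstack([a,b]),(800,400)))
print(sense()["eef_pos"])
E
```

```text
[440.80827633  97.18127783 331.30129194]
```

View pics/chk2.png

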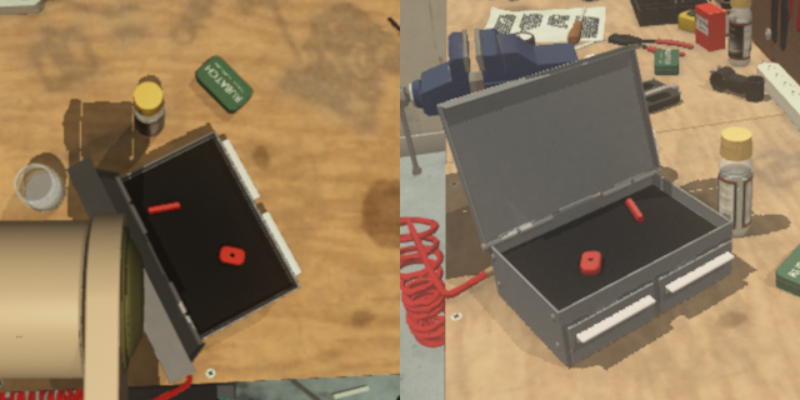

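The picture shows both drawers flush (white lips at about (238,165) and (280,243) on the left half), the lid still up and nothing disturbed. Now I descend behind the lid and push.

>>> arm_command(
  steps=[0,0,-0.75,0,0,0,0,-0.75,0,0,0,0,-0.72,0,0,0.08,-0.18,0,0,0,0.08,-0.18,0,0,0],
)

```text
time_s: 12.55
eef_pos: [450.0, 77.9, 221.6]
ee_rot: [0.001, 0.543, 0.84, 0.0]
force: [0.6, -0.1, 0.5]
grip_width: -0.0
```

>>> arm_command(
  steps=[0.08,-0.18,0,0,0,0.08,-0.18,0,0,0,0.08,-0.18,0,0,0],
)

```text
time_s: 12.92
eef_pos: [461.2, 51.4, 220.8]
ee_rot: [0.0, 0.543, 0.84, 0.0]
force: [-0.3, 2.6, 2.7]
grip_width: 0.002
```

>>> arm_command(
  steps=[0.08,-0.18,0,0,0,0.08,-0.18,0,0,0,0.08,-0.18,0,0,0],
)

```text
time_s: 13.3
eef_pos: [473.0, 24.5, 220.2]
ee_rot: [-0.0, 0.543, 0.84, 0.0]
force: [1.2, 3.4, -0.5]
grip_width: 0.0
```

>>> arm_command(
  steps=[0.09,-0.2,0,0,0,0.09,-0.2,0,0,0,0.09,-0.2,0,0,0,0.09,-0.2,0,0,0],
)

```text
time_s: 13.8
eef_pos: [491.1, -15.7, 220.3]
ee_rot: [-0.0, 0.543, 0.84, -0.0]
force: [-0.8, 2.2, -1.2]
grip_width: 0.001
```

>>> arm_command(
  steps=[0.1,-0.22,-0.16,0,0,0.1,-0.22,-0.16,0,0,0.08,-0.18,-0.19,0,0,0.08,-0.18,-0.19,0,0],
)

```text
time_s: 14.3
eef_pos: [509.1, -55.7, 184.6]
ee_rot: [0.0, 0.543, 0.84, -0.0]
force: [-0.0, 0.5, 2.8]
grip_width: 0.002
```

>>> arm_command(
  steps=[0.06,-0.14,-0.23,0,0,0.06,-0.14,-0.23,0,0,0.04,-0.1,-0.25,0,0,0.04,-0.1,-0.25,0,0],
)

```text
time_s: 14.8
eef_pos: [518.9, -79.3, 136.4]
ee_rot: [-0.0, 0.543, 0.84, -0.0]
force: [0.4, -0.5, 1.3]
grip_width: 0.001
```

>>> arm_command(
  steps=[0.02,-0.05,-0.24,0,0,0.02,-0.05,-0.24,0,0,0,0,-0.2,0,0,0,0,-0.1,0,0],
)

```text
time_s: 15.3
eef_pos: [520.5, -83.8, 97.6]
ee_rot: [-0.0, 0.542, 0.84, -0.0]
force: [-0.1, -1.1, 1.1]
grip_width: 0.002
```

>>> arm_command(
  steps=[0,0,-0.06,0,0,0,0,-0.06,0,0],
)

```text
time_s: 15.55
eef_pos: [520.8, -83.9, 92.3]
ee_rot: [0.0, 0.542, 0.84, -0.0]
force: [-0.6, -0.4, 1.6]
grip_width: -0.002
```

>>> arm_command(
  steps=[0,0,-0.06,0,0,0,0,0,0,0],
)

```text
time_s: 15.8
eef_pos: [520.8, -83.9, 89.2]
ee_rot: [-0.0, 0.543, 0.84, 0.0]
force: [0.1, -0.1, -0.1]
grip_width: 0.0
```

>>> arm_command(
  steps=[0,0,-0.04,0,0,0,0,-0.04,0,0],
)

```text
time_s: 16.05
eef_pos: [521.1, -83.9, 88.7]
ee_rot: [0.001, 0.542, 0.84, 0.0]
force: [-17.4, 5.8, 47.4]
grip_width: 0.006
```

>>> arm_command(
  steps=[0,0,0,0,0,0,0,0,0,0],
)

```text
time_s: 16.3
eef_pos: [521.1, -83.9, 88.8]
ee_rot: [0.001, 0.542, 0.84, 0.0]
force: [-14.1, 4.3, 35.3]
grip_width: -0.002
```

Hard stop at z = 88.7, which is the hinge height (86) plus the 3 mm sheet, so the lid is fully down. Next I lift off and check.

>>> arm_command(
  steps=[0,0,0.3,0,0,0,0,0.9,0,0,0,0,1,0,0,0,0,1,0,0,0,0,1,0,0],
)

```text
time_s: 16.92
eef_pos: [520.5, -83.8, 297.1]
ee_rot: [0.0, 0.543, 0.84, 0.0]
force: [1.0, -0.8, -0.6]
grip_width: 0.002
```

>>> arm_command(
  steps=[-0.5,0.8,0,0,0,-0.5,0.8,0,0,0,-0.5,0.8,0,0,0,-0.5,0.8,0,0,0,-0.5,0.8,0,0,0],
)

```text
time_s: 17.55
eef_pos: [394.8, 117.2, 295.4]
ee_rot: [0.0, 0.543, 0.84, 0.0]
force: [0.1, 0.9, 0.7]
grip_width: -0.0
```

```bash
python3 - <<'E'
from rig import *
import cv2,numpy as np
P=capture("top");Q=capture("side")
cv2.imwrite("pics/chk3.png",cv2.resize(np.hstack([P["frame"][120:440,200:520],Q["frame"][120:440,80:400]]),(800,400)))
for t in("jar","tin","bottle"):
  for d in search_frame(P,t)[:2]:print(t,np.round(d["point"]),round(d["score"],2))
print(sense()["eef_pos"],sense()["force"])
E
```

```text
jar [591. 194.  32.] 0.85
tin [ 746. -102.   21.] 0.68
bottle [679.  22. 142.] 0.97
[396.06353814 115.76079238 295.39910958] [-0.20699915 -0.0198195   0.05082897]
```

View pics/chk3.png

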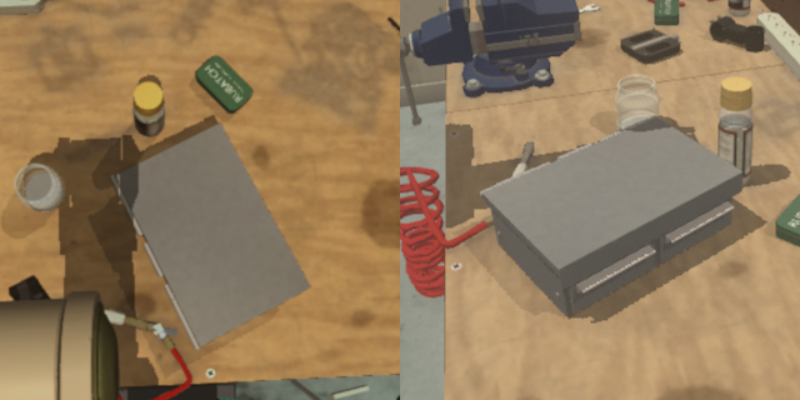

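The lid lies level (free edge (485,192)–(565,265)–(740,178) in the right half), the lips sit under its flange, and the jar, tin and bottle are unmoved. Handing in.

```bash
python3 -c "
from rig import *
print(finish_job())"
```

```text
the job is handed in; nothing more can be done
None
```

I shut the chest and handed the job in at about 17.6 s. Drawer A was pushed home first, then drawer B, and the lid went over from behind only after that. The hand-in reports no verdict.

- **Drawers:** Each stopped hard (about 13–21 N), about 2 mm from the home position I had fitted from the pictures. A picture taken before I touched the lid showed both flush.
- **Lid:** It stopped hard with the fingertip at z = 88.7 mm, which is the hinge height plus the 3 mm sheet. The last picture shows it level.
- **Forces:** Pushing down on the lid gave about 50 N on the tool at the end, so it was firmer than needed but under the 120 N wrist limit.
- **Surroundings:** The jar, tin and bottle measured within about 3 mm of where they started. The key and bit were in place just before the lid closed over them and cannot be seen now.
- **Robot:** It ended clear of everything, with no force on the tool.

The first pose fit from the pictures was off by up to 4 px at some corners. The drawers' stops put the chest about 2 mm from the fit, and I corrected for that before the lid push. No check failed.

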